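Hang a slide rack to drain

ROBOT

A 6-joint arm with a two-finger parallel gripper is mounted at the origin on the work surface. World frame = base frame: x ahead of the robot, y to its left, z up, the work surface at z = 0. Lengths are in m, angles in rad, forces in N, time in s.
With the tool pointing down it reaches from about 0.3 to 0.775 m from the base axis. Payload 14.6 kg.
Tool frame: the origin (TCP) lies at the very end of the fingers, on their centre line; the grasp point (between the pads) lies 19 mm behind it; z points along the fingers, y is the line along which they close (so a half turn about z gives the same grasp; the last joint's range is limited). The gripper opens to 94 mm and grips with 3 to 60 N. Pads are 16 mm wide; open, the fingers measure 119 mm over their backs; the gripper's body (75 mm by 177 mm) begins 78 mm behind the grasp point.
Start: joints at [-1.175, 0.3, 1.521, -0, 1.321, -0.067], TCP at [0.246, -0.492, 0.205] pointing down, gripper open.
Joint ranges: [-3.03, 3.03], [-0.79, 2.21], [0.23, 2.52], [-1.04, 4.18], [0, 3.07], [-2.55, 2.55]. Speed limits (rad/s): [2.22, 2.22, 2.57, 3.14, 3.14, 3.14].

INTERFACE

Orientations are given as [roll, pitch, yaw] about the fixed x, y, z axes, in that order (R = Rz(yaw) Ry(pitch) Rx(roll)).
In Python, from station import ctrl gives the robot as it stands.
- The arm moves only by the tool move_arm, never from a script. Its argument "increments" is a list of rows, each a list of 7 numbers: the opening, from 0 (shut) to 1 (fully open), then the shift along the tool's x, y, z in units of 50 mm (1.0 is 50 mm), then the turn, a rotation vector about the tool's x, y, z in rad. In form: [[claw, tx, ty, tz, rx, ry, rz], ...]. A call has 1 to 20 rows; each row shifts and turns the commanded pose from where the row before left it, along the tool's axes as they then stand; what a row does not reach is not made up. A row lasts 1/10 s, in which the tool goes at most 50 mm and 8.59 degrees, less where a joint would pass 70% of its speed; a pose out of reach is approached as far as the arm can. A call is refused whole if a number of a shift passes 1 or a number of a turn 0.15, either way. A call with a gripper value outside its range is refused whole. The fingers move at their own pace and stop on an object; "force" is the grip in N (left out, the last holds). Time passes only in rows, so rows that do not move let the fingers close. It gives the time, the measured TCP pose, the force, the opening and the grip force at its end, in the units of the state.
- ctrl.get_obs(): the state, without advancing time (a new reading comes with each control period).
- ctrl.camera(name): name is "side" or "top"; returns a dict with "color" (384x512x3 uint8, blue, green, red), "K" (3x3 intrinsics, pixels), "pose" (4x4, takes a point from camera to world coordinates). Camera axes: x right, y down, z forward; pixel columns grow to the right and rows downward; lengths in m; the calibration is good to about 2 mm. A picture is of the moment at which its call begins. There is no depth.
- ctrl.hand_in(): hands the job in; it is judged then, once.
Trained networks look in a picture, given as the dict that the camera call returned (one of the last four; its "shot" number tells which), for a name from the list of things; names that differ only in an ending like _2 or _b are one class to them, and where a whole thing is asked for, a point or a joint stands for the part that bears it (a point fixed in the world has none). Each returns a list of dicts, best first, with "conf" (0 to 1); they miss things now and then, are a little off and sometimes report something else, mostly with a low value. They report only what shows in the picture. A call takes as long as a camera call. They do not tell look-alikes from the thing itself.
- ctrl.cut_out(name, picture): "mask" (384x512 bool, what is visible of it) and "centre" ([row, column] in pixels, amid what is visible of it).
The state is a dict: "time_s": time; "qpos": joint angles; "joint_vel": joint speeds; "tau": joint torques, N m; "ee_pos": TCP position; "eef_rot": TCP orientation; "force": force on the tool from outside, world axes, zero at the start; "moment": the same for the moment, N m; "grip_width": finger opening in m; "grip_force": force on a finger pad.
Only numpy, scipy, OpenCV 4.12 (cv2) and the standard library are available. Lean on these libraries where they do the work, as an engineer would, in place of code of your own. Each camera call takes 0.05 s, during which the arm holds its last target. There are 200 camera calls.

TASK

First turn the swivel hook of the drain stand so that it points straight out along the white line of the blue drip tray. Then lift the slide rack with the yellow grip out of its staining dish, keeping it upright, and hang it by its wire bail in the crook of the hook, so that it is left hanging still over the tray. Leave the green rack and everything else on the bench where they are.

Things in the scene. Friction and masses are not known exactly. Their poses are not given: they have to be found in the camera images.
- stand: Fixed drain stand. Origin: axis of its upright steel post (20 mm thick, 160 tall), at the table; z up. Blue drip tray (130 by 140, rim 16 high) on its -x side, from 20 to 150 mm out from the post axis, 70 mm to either side. A white line along the tray's middle (the stand's -x axis) shows where the hook must point. Round foot 90 mm across, 10 high. Nothing stands above the hook.
- post_top (a point): Point on the post axis at the height of the swivel arm's centre line, 175 mm above the table. The arm's red hub here is 30 mm in diameter, from 15 mm below to 15 mm above this point.
- tray_mid (a point): Middle of the blue tray's inner floor, on the white line, 85 mm out from the post axis, 5 mm above the table: directly below the hook's crook when the hook faces correctly.
- hook_turn (a joint): Angle of the swivel hook about the post axis, rad, counter-clockwise from above; 0 (or 6.283, the same place) = along the tray's white line. Turns either way (stops at -3 and 9.3) against 0.12 N m of friction (about 2 N sideways at mid-arm) and stays where left. Round steel arm 10 mm thick: level from the post to 70 mm out, dips 8 mm to the crook at 85 mm, then rises to the tip.
- hook_tip (a point): Middle of the upturned end of the hook, 100 mm out from the post axis, 14 mm above the level of the arm's centre line (steel 10 mm thick, so its top is 5 mm higher).
- hook_crook (a point): Centre line of the steel at the lowest part of the hook, 85 mm out from the post axis and 8 mm below the arm's level (steel 10 mm thick). Its axes turn with the hook: -x points outward along the hook, z up. The hung bail's centre line comes to rest about 10 mm above this point.
- rack: Slide rack with the YELLOW grip, about 0.15 kg: white basket 34 (x) by 94 (y) by 40 mm high with glass slides. Origin under its middle, z up. A stiff wire bail over it in its y-z plane carries at its peak the yellow grip block, 14 (x) by 28 (y) by 40 mm high, from height 107 to 147 mm. The hook enters the bail along the rack's x, from either face. Starts in the white dish, y along the dish's y.
- rack_bail (a point): Wire centre at the bail's peak, 105 mm above the yellow rack's underside. Wire 8 mm thick: from y = +-43 at the basket up to shoulders at y = +-36, height 93 mm, then sloping up to the peak at y = 0. The opening under it reaches from the basket's top (40 mm) to the peak's underside (101 mm).
- dish_a: White staining dish (fixed) in which the yellow rack stands: open box, outside 60 (x) by 122 (y) by 50 mm high, walls and floor 4 to 5 mm. Origin under its centre.
- dish_b: Grey staining dish (fixed), same size, in which the green rack stands.
- dish_c: Amber staining dish (fixed), same size, empty.
- rack_green: Another slide rack, same shape and size, with a GREEN grip. Leave it in its dish.
- wash_bottle: Bystander: white bottle with red cap, 58 mm diameter, 210 mm tall, upright; origin under its centre. Stands between the dishes and the stand.
- amber_bottle: Bystander: amber bottle, 56 mm diameter, 150 mm tall, upright, close to the drain stand; origin under its centre.
- dropper_bottle: Bystander: small white bottle with green cap, 38 mm diameter, 85 mm tall; origin under its centre.
- jar: Bystander: clear jar with red lid, 56 mm diameter, 65 mm tall; origin under its centre.
- tube_rack: Bystander: white tube rack with capped tubes, 70 (x) by 100 (y) by 98 mm tall; origin under its centre.
Not all that is in view belongs to the job. What is shaped like the stand but purple is not meant.

How it is judged:
On the way, in this order (a step that is already met when the one before it is completed fails the run):
1. the hook points out along the tray's white line (within about 11 degrees), the yellow rack still in its dish (x of hook_tip in the frame of stand below -0.09 m and y of hook_tip in the frame of stand between -0.02 and 0.02 m and distance between rack and dish_a below 0.03 m), for 0.2 s.
2. the yellow rack is lifted clear out of its dish (z of rack in the frame of dish_a above 0.055 m), for 0.1 s.
3. the yellow rack's bail lies in the crook of the hook (distance between rack_bail and hook_crook below 0.022 m and z of rack_bail in the frame of hook_crook above 0 m and angle between rack's own z axis and vertical below 0.2 rad and contact force between rack and stand above 0.3 N), for 0.3 s.
At the end, for the whole second after the job is handed in: Hook tip within 30 mm sideways of the tray's white line; yellow rack hanging with its bail peak within 22 mm of the crook, under 0.2 rad off upright, within 40 mm of the tray's middle, at rest (under 0.03 m/s, 0.4 rad/s); green rack within 20 mm of its dish's origin (all of step 3 and x of hook_tip in the frame of stand below -0.09 m and y of hook_tip in the frame of stand between -0.03 and 0.03 m and horizontal distance between rack and tray_mid below 0.04 m and linear speed of rack below 0.03 m/s and angular speed of rack below 0.4 rad/s and distance between rack_green and dish_b below 0.02 m); the robot touches nothing.
It fails at once if the yellow rack is tilted by more than 30 degrees or so (0.55 rad) (angle between rack's own z axis and vertical above 0.55 rad).
It fails at once if the green rack is taken out of or tipped in its dish (distance of rack_green from where it was at the start of the episode above 0.03 m or angle between rack_green's own z axis and vertical above 0.4 rad).
It fails at once if a bystander is pushed more than 30 mm or knocked over (distance of any of wash_bottle, amber_bottle, dropper_bottle, jar, tube_rack from where it was at the start of the episode above 0.03 m or angle between any of wash_bottle, amber_bottle, dropper_bottle, jar, tube_rack's own z axis and vertical above 0.5 rad).
It also fails if it takes over 72 s, if anything falls off the work surface, if the arm or the gripper's body presses on something with over 40 N, if the wrist force passes 120 N, or if a joint passes its speed limit or range.

## Working session

There is one attempt and no reset: what is moved stays moved. The work goes in short steps, Python scripts to look and compute and a tool call to move; the robot and the scene stay as the last step left them, time stands still between calls to the robot, and variables do not carry over. Pictures are saved under pics/ and viewed, at most 13 in all, crops included, and the job is handed in when it is done.

Besides the shell and the picture viewer there is one more tool, called after "Emit:" as name([rows], argument=value, ...), one row to a line, values as JSON. move_arm: Moves the arm, as the interface text tells. Its arguments: {"type":"object","properties":{"increments":{"type":"array","items":{"type":"array","items":{"type":"number"}}},"force":{"type":"number"}},"required":["increments"]}

```bash
mkdir -p pics; ls
python3 - <<'E'
from station import ctrl
import cv2,numpy as np
for n in("side","top"):
    p=ctrl.camera(n); cv2.imwrite(f"pics/{n}0.png",p["color"])
    print(n,p["K"].round(1).tolist(),p["pose"].round(3).tolist())
    for t in ["stand","hook_turn","rack","rack_green","dish_a","dish_b","dish_c","wash_bottle","amber_bottle","dropper_bottle","jar","tube_rack"]:
        for d in ctrl.cut_out(t,p)[:4]:
            ys,xs=np.where(d["mask"])
            print(t,round(d["conf"],2),np.round(d["centre"]),"x",xs.min(),xs.max(),"y",ys.min(),ys.max())
print(ctrl.get_obs())
E
```

```text
pics
side [[414.7, 0.0, 248.5], [0.0, 414.7, 199.4], [0.0, 0.0, 1.0]] [[-0.735, -0.328, 0.593, -0.059], [-0.678, 0.351, -0.646, 0.808], [0.004, -0.877, -0.481, 0.658], [0.0, 0.0, 0.0, 1.0]]
stand 0.83 [264. 248.] x 186 291 y 198 292
stand 0.68 [355. 200.] x 151 256 y 281 383
hook_turn 0.82 [212. 219.] x 185 234 y 198 217
hook_turn 0.78 [294. 170.] x 158 224 y 280 303
rack 0.75 [173. 333.] x 323 345 y 158 195
rack_green 0.51 [265. 251.] x 185 291 y 198 292
rack_green 0.43 [159. 309.] x 304 315 y 149 180
dish_a 0.92 [197. 332.] x 313 351 y 180 210
dish_a 0.77 [204. 360.] x 345 377 y 189 223
dish_a 0.54 [185. 311.] x 288 322 y 171 195
dish_b 0.92 [197. 332.] x 313 351 y 180 210
dish_b 0.77 [204. 360.] x 345 377 y 189 223
dish_b 0.54 [185. 311.] x 288 322 y 171 195
dish_c 0.92 [197. 332.] x 313 351 y 180 210
dish_c 0.77 [204. 360.] x 345 377 y 189 223
dish_c 0.54 [185. 311.] x 288 322 y 171 195
wash_bottle 0.63 [199. 299.] x 290 312 y 157 227
amber_bottle 0.6 [264. 174.] x 162 188 y 234 290
dropper_bottle 0.89 [285. 230.] x 218 234 y 265 301
dropper_bottle 0.75 [184. 314.] x 287 322 y 17
[... 1243 characters left out ...]
4. 384.] x 363 414 y 182 207
{'time_s': 1.3, 'qpos': array([-1.17460695e+00,  2.99927483e-01,  1.52098783e+00,  1.65019106e-05,
        1.32071006e+00, -6.66063821e-02]), 'joint_vel': array([-0.0005146 , -0.00225279,  0.00083983,  0.00095724, -0.00079218,
       -0.00116066]), 'tau': array([ 4.20572960e-04, -5.31655884e+01, -3.52913690e+01,  7.08761998e-02,
        2.13306304e-02, -1.60516669e-05]), 'ee_pos': array([ 0.24554353, -0.49213827,  0.20543565]), 'eef_rot': array([-3.14156107e+00, -1.81309233e-05,  4.62791674e-01]), 'force': array([-0.0846012 , -0.41493863,  0.29685211]), 'moment': array([-0.035727  , -0.02092275,  0.01322801]), 'grip_force': 0.0, 'grip_width': 0.09392650745664632}
```

View both.

Run:
```python
import cv2
a=cv2.imread("pics/top0.png")[110:320,70:440]
cv2.imwrite("pics/t1.png",cv2.resize(a,None,fx=2.1,fy=2.1,interpolation=2))
a=cv2.imread("pics/side0.png")[130:384,140:400]
cv2.imwrite("pics/s1.png",cv2.resize(a,None,fx=2.3,fy=2.3,interpolation=2))
```

```text
(no output)
```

View pics/t1.png

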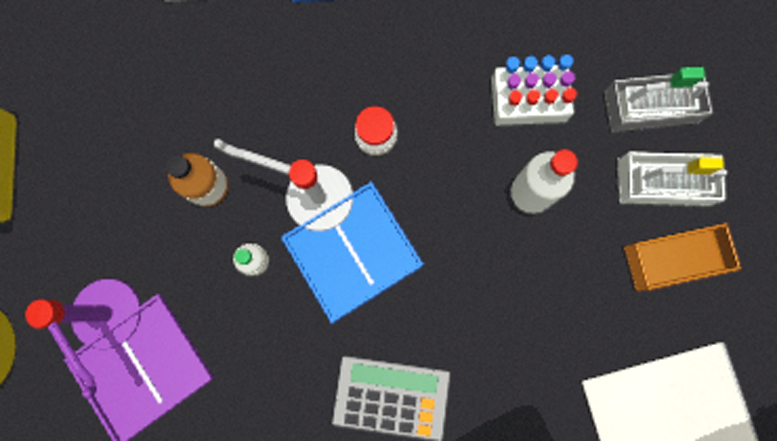

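View pics/s1.png

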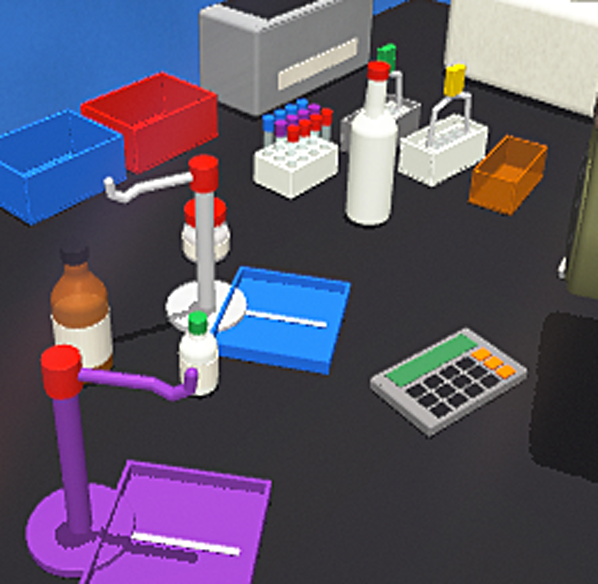

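The overview shows the blue stand with its red hub at about (214,192) in the top image, its hook tip at (174,178), and the tray line running down-right. The yellow grip is at about (409,188), the wash bottle sits between the racks and the stand, and the amber bottle is beside the hook.

```bash
cat > h.py <<'E'
import numpy as np,cv2
def ray(p,uv):
    d=p["pose"][:3,:3]@np.linalg.inv(p["K"])@[uv[0],uv[1],1]
    return p["pose"][:3,3],d
def atz(p,uv,z):
    o,d=ray(p,uv); return o+d*(z-o[2])/d[2]
def tri(p,uv,q,vw):
    A=np.zeros((3,3));b=np.zeros(3);L=[]
    for c,x in((p,uv),(q,vw)):
        o,d=ray(c,x);d=d/np.linalg.norm(d);M=np.eye(3)-np.outer(d,d);A+=M;b+=M@o
    return np.linalg.solve(A,b)
def blob(img,lo,hi,box):
    x0,x1,y0,y1=box
    m=cv2.inRange(cv2.cvtColor(img,cv2.COLOR_BGR2HSV),np.array(lo),np.array(hi))
    k=np.zeros_like(m);k[y0:y1,x0:x1]=m[y0:y1,x0:x1];return k
def cen(m):
    ys,xs=np.where(m>0);return np.array([xs.mean(),ys.mean()])
def proj(p,X):
    T=np.linalg.inv(p["pose"]);c=T[:3,:3]@X+T[:3,3];c=p["K"]@c;return c[:2]/c[2]
E
python3 - <<'E'
from station import ctrl
from h import *
np.set_printoptions(precision=4,suppress=True)
t=ctrl.camera("top");s=ctrl.camera("side")
T,S=t["color"],s["color"]
yt=cen(blob(T,(22,150,120),(35,255,255),(380,430,170,210)));ys=cen(blob(S,(22,150,120),(35,255,255),(320,360,140,190)))
g=tri(t,yt,s,ys);print("grip",yt,ys,g,"expect z~.132")
red=lambda I,b:blob(I,(0,180,100),(6,255,255),b)
rt=cen(red(T,(200,230,178,205)));rs=cen(red(S,(215,245,190,220)))
print("hub",rt,rs,tri(t,rt,s,rs),"atz.185",atz(t,rt,.187))
w=blob(T,(0,0,170),(180,60,255),(227,255,212,252))
ysx=np.argwhere(w>0)[:,::-1].astype(np.float32)
vx,vy,x0,y0=cv2.fitLine(ysx,cv2.DIST_HUBER,0,.01,.01).ravel();
if vy<0: vx,vy=-vx,-vy
pr=(ysx-[x0,y0])@[vx,vy]
a=atz(t,np.array([x0,y0])+pr.min()*np.array([vx,vy]),.006);b=atz(t,np.array([x0,y0])+pr.max()*np.array([vx,vy]),.006)
d=(b-a)[:2];print("line",len(w[w>0]),a,b,"ang",np.arctan2(d[1],d[0]),np.linalg.norm(d))
m=blob(T,(100,150,100),(120,255,255),(195,280,190,270))
c=max(cv2.findContours(m,0,2)[0],key=cv2.contourArea);r=cv2.minAreaRect(c);bx=cv2.boxPoints(r)
print("tray",[atz(t,u,.012)[:2] for u in bx])
print("traycen",np.mean([atz(t,u,.012)[:2] for u in bx],0))
print("tip",atz(t,(174.3,178.1),.19),tri(t,(174.3,178.1),s,(187.5,210)))
for n,z,cam in(("rack",.045,0),):
    pass
# dish_a rim (z=.05)
D=[d for d in ctrl.cut_out("dish_a",t)]
for d in D[:3]:
    r=cv2.minAreaRect(np.argwhere(d["mask"])[:,::-1].astype(np.float32));q=[atz(t,u,.045)[:2] for u in cv2.boxPoints(r)]
    print("dish",d["centre"],np.round(np.mean(q,0),3),[np.round(x,3).tolist() for x in q])
print("wash cap",atz(t,(70+565/2.1,110+160/2.1),.205)[:2],"amber cap",atz(t,(70+178/2.1,110+168/2.1),.148)[:2],
"drop",atz(t,(70+243/2.1,110+256/2.1),.084)[:2],"jar",atz(t,(70+374/2.1,110+125/2.1),.064)[:2])
E
```

```text
grip [406.0541 188.4054] [337.1682 164.4393] [ 0.5425 -0.2604  0.1302] expect z~.132
hub [214.0725 192.4058] [228.1653 205.2585] [0.5523 0.2118 0.1748] atz.185 [0.5497 0.2101 0.187 ]
line 113 [0.5273 0.1965 0.006 ] [0.4335 0.1484 0.006 ] ang -2.667220120738918 0.10539007594735199
tray [array([0.5004, 0.2669]), array([0.5694, 0.1393]), array([0.4503, 0.0763]), array([0.3848, 0.2017])]
traycen [0.4762 0.171 ]
tip [0.5889 0.3016 0.19  ] [0.5904 0.3031 0.1855]
dish [231.0, 395.7] [ 0.441 -0.25 ] [[0.463, -0.179], [0.482, -0.318], [0.42, -0.321], [0.401, -0.183]]
dish [171.2, 247.0] [0.629 0.13 ] [[0.662, 0.155], [0.659, 0.102], [0.596, 0.106], [0.6, 0.158]]
dish [164.8, 374.9] [ 0.648 -0.246] [[0.681, -0.177], [0.688, -0.318], [0.615, -0.315], [0.608, -0.176]]
wash cap [ 0.5431 -0.0773] amber cap [0.5722 0.3596] drop [0.4713 0.2987] jar [0.6313 0.1305]
```

```bash
cat >> h.py <<'E'
from scipy.spatial.transform import Rotation as R
def delta(ctrl,tgt,yaw):
    "tool-frame shift in 50 mm units measured after turning to yaw; needed rz"
    o=ctrl.get_obs();e=o["eef_rot"];Rt=R.from_euler("xyz",[np.pi,0,yaw])
    sh=Rt.inv().apply(np.array(tgt)-o["ee_pos"])/.05
    rv=(R.from_euler("xyz",e).inv()*Rt).as_rotvec()
    print("shift units",sh.round(3),"rotvec",rv.round(3),"now",o["ee_pos"].round(4),e.round(3),"t",round(o["time_s"],2))
E
python3 - <<'E'
from station import ctrl
from h import *
f=1.176
delta(ctrl,[.5515+.06*np.cos(f),.2108+.06*np.sin(f),.265],f)
E
```

```text
shift units [16.531  0.241 -1.191] rotvec [-0.    -0.    -0.713] now [ 0.2455 -0.4921  0.2054] [-3.142 -0.     0.463] t 1.45
```

Emit:
move_arm([
  [1,0,0,-0.24,0,0,-0.14],
  [1,0,0,-0.24,0,0,-0.143],
  [1,0,0,-0.24,0,0,-0.143],
  [1,0,0,-0.24,0,0,-0.143],
  [1,0,0,-0.24,0,0,-0.144],
], force=8)

```text
time_s: 1.95
ee_pos: [0.2456, -0.4921, 0.2659]
eef_rot: [-3.142, -0.0, 1.182]
force: [0.7, -0.2, -0.2]
grip_width: 0.0942
grip_force: 0.0
```

Emit:
move_arm([
  [1,0.4,0,0,0,0,0],
  [1,0.85,0.012,0,0,0,0],
  [1,0.9,0.012,0,0,0,0],
  [1,0.9,0.012,0,0,0,0],
  [1,0.9,0.012,0,0,0,0],
  [1,0.9,0.012,0,0,0,0],
  [1,0.9,0.012,0,0,0,0],
  [1,0.9,0.012,0,0,0,0],
  [1,0.9,0.012,0,0,0,0],
  [1,0.9,0.012,0,0,0,0],
  [1,0.9,0.012,0,0,0,0],
  [1,0.9,0.012,0,0,0,0],
  [1,0.9,0.012,0,0,0,0],
  [1,0.9,0.012,0,0,0,0],
  [1,0.9,0.012,0,0,0,0],
  [1,0.9,0.012,0,0,0,0],
  [1,0.9,0.012,0,0,0,0],
  [1,0.9,0.012,0,0,0,0],
  [1,0.7,0,0,0,0,0],
  [1,0.18,0,0,0,0,0],
])

```text
time_s: 3.95
ee_pos: [0.5732, 0.2696, 0.2644]
eef_rot: [-3.141, 0.001, 1.178]
force: [-0.3, -0.6, 1.0]
grip_width: 0.0941
grip_force: 0.0
```

Run:
```python
from station import ctrl
from h import *
f=1.176
delta(ctrl,[.5515+.06*np.cos(f),.2108+.06*np.sin(f),.158],f)
```

```text
shift units [-0.053  0.051  2.127] rotvec [-0.001  0.001  0.002] now [0.5732 0.2696 0.2644] [-3.141e+00  1.000e-03  1.178e+00] t 3.95
```

Emit:
move_arm([
  [1,-0.05,0.05,0.4,0,0,0],
  [1,0,0,0.5,0,0,0],
  [1,0,0,0.5,0,0,0],
  [1,0,0,0.5,0,0,0],
  [1,0,0,0.22,0,0,0],
  [0.5,0,0,0,0,0,0],
  [0.3,0,0,0,0,0,0],
  [0,0,0,0,0,0,0],
  [0,0,0,0,0,0,0],
  [0,0,0,0,0,0,0],
  [0,0,0,0,0,0,0],
  [0,0,0,0,0,0,0],
], force=8)

```text
time_s: 5.15
ee_pos: [0.5744, 0.2635, 0.1596]
eef_rot: [3.141, -0.0, 1.176]
force: [-0.2, -0.3, 0.8]
grip_width: 0.0416
grip_force: 0.0
```

Emit:
move_arm([
  [0,0,0,0,0,0,0],
  [0,0,0,0,0,0,0],
  [0,0,0,0,0,0,0],
  [0,0,0,0,0,0,0],
  [0,0,0,0,0,0,0],
  [0,0,0,0,0,0,0],
])

```text
time_s: 5.75
ee_pos: [0.5743, 0.2636, 0.1594]
eef_rot: [-3.141, 0.0, 1.176]
force: [0.0, 0.7, -0.5]
grip_width: 0.0097
grip_force: 8.0
```

Emit:
move_arm([
  [0,-0.003,-0.08,0,0,0,-0.07],
  [0,-0.012,-0.166,0,0,0,-0.145],
  [0,-0.012,-0.166,0,0,0,-0.145],
  [0,-0.012,-0.166,0,0,0,-0.145],
  [0,-0.012,-0.166,0,0,0,-0.145],
  [0,-0.012,-0.166,0,0,0,-0.145],
  [0,-0.012,-0.166,0,0,0,-0.145],
  [0,-0.012,-0.166,0,0,0,-0.145],
  [0,-0.012,-0.166,0,0,0,-0.145],
])

```text
time_s: 6.65
ee_pos: [0.5099, 0.2489, 0.1595]
eef_rot: [3.141, 0.001, 2.412]
force: [7.1, -1.8, -2.1]
grip_width: 0.0092
grip_force: 8.0
```

Run:
```python
from station import ctrl
o=ctrl.get_obs();print(o)
```

```text
{'time_s': 6.65, 'qpos': array([ 3.89776211e-01,  3.77853834e-01,  1.52701432e+00, -4.03460678e-04,
        1.23539668e+00, -4.51188335e-01]), 'joint_vel': array([-0.05785398, -0.17028455,  0.23492323, -0.00868208, -0.06951749,
       -1.4945553 ]), 'tau': array([  2.18622565, -56.38422132, -34.1602993 ,   0.69943897,
         1.48165762,   3.23466539]), 'ee_pos': array([0.50987018, 0.24890762, 0.15947086]), 'eef_rot': array([3.14056393e+00, 9.21975738e-04, 2.41189294e+00]), 'force': array([ 7.05045497, -1.78423611, -2.10485369]), 'moment': array([-0.22873034, -1.31820233,  0.01065204]), 'grip_force': 8.016468957066536, 'grip_width': 0.009211539591386047}
```

Emit:
move_arm([
  [0,-0.012,-0.166,0,0,0,-0.145],
  [0,-0.012,-0.166,0,0,0,-0.145],
  [0,-0.012,-0.166,0,0,0,-0.145],
  [0,-0.012,-0.166,0,0,0,-0.145],
  [0,-0.012,-0.166,0,0,0,-0.145],
  [0,-0.012,-0.166,0,0,0,-0.145],
  [0,-0.012,-0.166,0,0,0,-0.145],
  [0,-0.012,-0.166,0,0,0,-0.145],
  [0,-0.003,-0.085,0,0,0,-0.075],
  [0,0,0,0,0,0,0],
  [0.15,0,0,0,0,0,0],
  [0.3,0,0,0,0,0,0],
  [0.5,0,0,0,0,0,0],
  [0.5,0,0,0,0,0,0],
  [0.5,0,0,0,0,0,0],
  [0.5,0,0,0,0,0,0],
  [0.5,0,0,-0.3,0,0,0],
  [0.5,0,0,-0.6,0,0,0],
  [0.5,0,0,-0.6,0,0,0],
  [0.5,0,0,-0.4,0,0,0],
])

```text
time_s: 8.65
ee_pos: [0.502, 0.1831, 0.2566]
eef_rot: [-3.141, 0.002, -2.642]
force: [0.2, -0.5, -0.6]
grip_width: 0.0474
grip_force: 0.0
```

Run:
```python
from station import ctrl
from h import *
# above the yellow grip, TCP high
delta(ctrl,[.5425,-.2604,.26],np.pi/2)
s=ctrl.camera("side");cv2.imwrite("pics/s2.png",cv2.resize(s["color"][130:384,140:400],None,fx=2.3,fy=2.3,interpolation=2))
```

```text
shift units [-8.871  0.81  -0.068] rotvec [2.00e-03 2.00e-03 2.07e+00] now [0.502  0.1831 0.2566] [-3.141e+00  2.000e-03 -2.642e+00] t 8.65
```

View pics/s2.png

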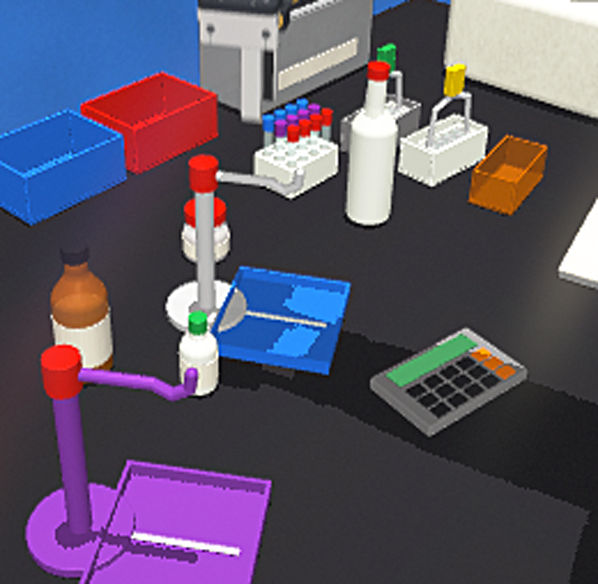

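The hook now points out over the tray, with its tip at crop pixel (298,180). I'll measure the hook and the dish yaw from the top camera.

Run:
```python
from station import ctrl
from h import *
t=ctrl.camera("top")
cv2.imwrite("pics/t2.png",np.hstack([cv2.resize(t["color"][140:215,355:425],None,fx=5.5,fy=5.5,interpolation=2)]))
m=blob(t["color"],(22,150,120),(35,255,255),(380,430,170,210))
q=cv2.boxPoints(cv2.minAreaRect(np.argwhere(m>0)[:,::-1].astype(np.float32)));print("grip box",[atz(t,u,.15)[:2].round(4).tolist() for u in q], q.round(1).tolist())
```

```text
grip box [[0.5477, -0.2342], [0.5453, -0.273], [0.5281, -0.2704], [0.5305, -0.2317]] [[398.0, 185.0], [414.0, 185.0], [414.0, 192.0], [398.0, 192.0]]
```

View pics/t2.png

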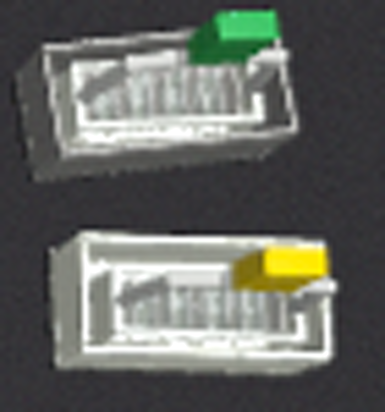

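Run:
```python
from station import ctrl
from h import *
t=ctrl.camera("top")
P=[atz(t,u,.05)[:2] for u in((370.5,182.4),(415,183.6),(415.4,204.9),(368.6,204))]
print(np.array(P).round(4),np.mean(P,0))
delta(ctrl,[.5425,-.2604,.22],3.058)
```

```text
[[ 0.578  -0.2013]
 [ 0.5672 -0.3219]
 [ 0.5089 -0.3139]
 [ 0.519  -0.1885]] [ 0.54324976 -0.25637414]
shift units [-1.548 -8.772  0.7  ] rotvec [0.    0.002 0.583] now [0.502  0.1832 0.255 ] [-3.141e+00  2.000e-03 -2.642e+00] t 8.8
```

Emit:
move_arm([
  [0.7,0,0,0,0,0,0.145],
  [0.7,0,0,0,0,0,0.146],
  [0.7,0,0,0,0,0,0.146],
  [0.7,0,0,0,0,0,0.146],
  [0.7,-0.06,-0.4,0,0,0,0],
  [0.7,-0.129,-0.75,0,0,0,0],
  [0.7,-0.129,-0.75,0,0,0,0],
  [0.7,-0.129,-0.75,0,0,0,0],
  [0.7,-0.129,-0.75,0,0,0,0],
  [0.7,-0.129,-0.75,0,0,0,0],
  [0.7,-0.129,-0.75,0,0,0,0],
  [0.7,-0.129,-0.75,0,0,0,0],
  [0.7,-0.129,-0.75,0,0,0,0],
  [0.7,-0.129,-0.75,0,0,0,0],
  [0.7,-0.129,-0.75,0,0,0,0],
  [0.7,-0.13,-0.67,0,0,0,0],
  [0.7,-0.06,-0.2,0.3,0,0,0],
  [0.7,-0.01,0,0.6,0,0,0],
  [0.7,0,0,0.6,0,0,0],
  [0.7,0,0,0.2,0,0,0],
], force=25)

```text
time_s: 10.8
ee_pos: [0.5408, -0.2589, 0.1646]
eef_rot: [3.139, -0.006, 3.058]
force: [-0.5, 0.0, -0.3]
grip_width: 0.0656
grip_force: 0.0
```

Run:
```python
from station import ctrl
from h import *
delta(ctrl,[.5425,-.2604,.120],3.058)
s=ctrl.camera("side");t=ctrl.camera("top")
a=cv2.resize(s["color"][100:220,280:400],(600,600),interpolation=2)
cv2.imwrite("pics/s3.png",a)
# hook tip check in top view
cv2.imwrite("pics/t3.png",cv2.resize(t["color"][150:275,170:290],None,fx=4.8,fy=4.8,interpolation=2))
```

```text
shift units [-0.037 -0.027  0.892] rotvec [ 0.003 -0.006  0.   ] now [ 0.5408 -0.2589  0.1646] [ 3.139 -0.006  3.058] t 10.8
```

View pics/s3.png

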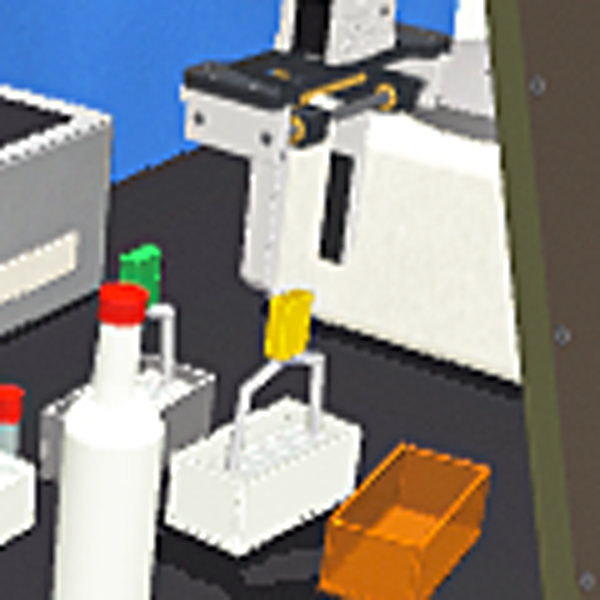

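View pics/t3.png

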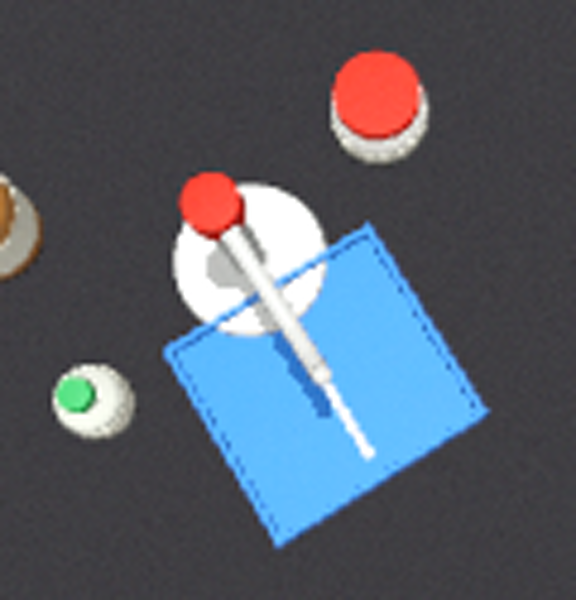

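The hook lies along the white line (hub at crop (211,205), tip at (322,374)). In the side view the fingers straddle the yellow grip, so I'll descend and grasp.

Emit:
move_arm([
  [0.7,-0.037,-0.027,0.2,0,-0.006,0],
  [0.7,0,0,0.3,0,0,0],
  [0.7,0,0,0.3,0,0,0],
  [0.7,0,0,0.09,0,0,0],
  [0,0,0,0,0,0,0],
  [0,0,0,0,0,0,0],
  [0,0,0,0,0,0,0],
  [0,0,0,0,0,0,0],
  [0,0,0,0,0,0,0],
  [0,0,0,0,0,0,0],
  [0,0,0,0,0,0,0],
  [0,0,0,0,0,0,0],
  [0,0,0,0,0,0,0],
], force=25)

```text
time_s: 12.2
ee_pos: [0.5442, -0.2619, 0.1249]
eef_rot: [3.142, 0.006, 3.058]
force: [-0.2, -0.6, -2.2]
grip_width: 0.0279
grip_force: 24.9
```

Run:
```python
from station import ctrl
from h import *
t=ctrl.camera("top")
h=atz(t,(170+211/4.8,150+205/4.8),.19);k=atz(t,(170+322/4.8,150+374/4.8),.192)
print(h,k,np.linalg.norm((k-h)[:2]),np.arctan2(*(k-h)[1::-1])); 
u=np.array([np.cos(3.628),np.sin(3.628)])
print("crook .085:",np.array([.5515,.2108])+.085*u, h[:2]+.085*(k-h)[:2]/np.linalg.norm((k-h)[:2]))
```

```text
[0.548389   0.21000576 0.19      ] [0.46375871 0.16017674 0.192     ] 0.0982100712039842 -2.60946053214532
crook .085: [0.47635847 0.1710665 ] [0.47514219 0.16687916]
```

Emit:
move_arm([
  [0,0,0,-0.1,0,0,0],
  [0,0,0,-0.2,0,0,0],
  [0,0,0,-0.25,0,0,0],
  [0,0,0,-0.3,0,0,0],
  [0,0,0,-0.3,0,0,0],
  [0,0,0,-0.3,0,0,0],
  [0,0,0,-0.3,0,0,0],
  [0,0,0,-0.2,0,0,0],
  [0,0,0,-0.07,0,0,0],
  [0,0.1,0.03,0,0,0,0],
  [0,0.2,0.07,0,0,0,0],
  [0,0.3,0.1,0,0,0,0],
  [0,0.4,0.13,0,0,0,0],
  [0,0.4,0.13,0,0,0,0],
  [0,0.4,0.13,0,0,0,0],
  [0,0.4,0.13,0,0,0,0],
  [0,0.4,0.13,0,0,0,0],
  [0,0.2,0.1,0,0,0,0],
  [0,0.15,0.07,0,0,0,0],
  [0,0,0,0,0,0,0],
])

```text
time_s: 14.25
ee_pos: [0.4006, -0.1984, 0.2251]
eef_rot: [-3.142, 0.006, 3.058]
force: [-0.6, 0.2, -1.1]
grip_width: 0.0279
grip_force: 24.9
```

Run:
```python
from station import ctrl
from h import *
delta(ctrl,[.412,.10,.2254],3.058)
print(ctrl.get_obs()["qpos"])
```

```text
shift units [ 0.272  5.966 -0.007] rotvec [-0.     0.006 -0.   ] now [ 0.4006 -0.1984  0.2251] [-3.142  0.006  3.058] t 14.25
[-0.54342426  0.04755247  1.77059287  0.00274283  1.3179975  -2.03119367]
```

Emit:
move_arm([
  [0,0.01,0.1,0,0,0,0],
  [0,0.01,0.25,0,0,0,0],
  [0,0.02,0.4,0,0,0,0],
  [0,0.02,0.5,0,0,0,0],
  [0,0.02,0.5,0,0,0,0],
  [0,0.02,0.5,0,0,0,0],
  [0,0.02,0.5,0,0,0,0],
  [0,0.02,0.5,0,0,0,0],
  [0,0.02,0.5,0,0,0,0],
  [0,0.02,0.5,0,0,0,0],
  [0,0.02,0.5,0,0,0,0],
  [0,0.02,0.5,0,0,0,0],
  [0,0.02,0.4,0,0,0,0],
  [0,0.02,0.25,0,0,0,0],
  [0,0.01,0.07,0,0,0,0],
  [0,0,0,0,0,0,-0.1],
  [0,0,0,0,0,0,-0.14],
  [0,0,0,0,0,0,-0.14],
  [0,0,0,0,0,0,-0.14],
  [0,0,0,0,0,0,-0.07],
])

```text
time_s: 16.25
ee_pos: [0.4124, 0.0994, 0.2249]
eef_rot: [-3.138, 0.005, -2.631]
force: [-0.2, 0.0, -2.0]
grip_width: 0.0276
grip_force: 24.9
```

Run:
```python
from station import ctrl
from h import *
print("prehang");delta(ctrl,[.412,.136,.2254],3.648)
print("crook");delta(ctrl,[.4758,.169,.2254],3.648)
s=ctrl.camera("side");t=ctrl.camera("top")
a=cv2.resize(s["color"][130:310,180:400],None,fx=3.3,fy=3.3,interpolation=2)
cv2.imwrite("pics/s4.png",a);cv2.imwrite("pics/t4.png",t["color"])
```

```text
prehang
shift units [-0.347  0.644 -0.009] rotvec [-0.003  0.005  0.005] now [0.4124 0.0994 0.2249] [-3.138  0.005 -2.631] t 16.25
crook
shift units [-1.783  0.602 -0.009] rotvec [-0.003  0.005  0.005] now [0.4124 0.0994 0.2249] [-3.138  0.005 -2.631] t 16.25
```

View pics/s4.png

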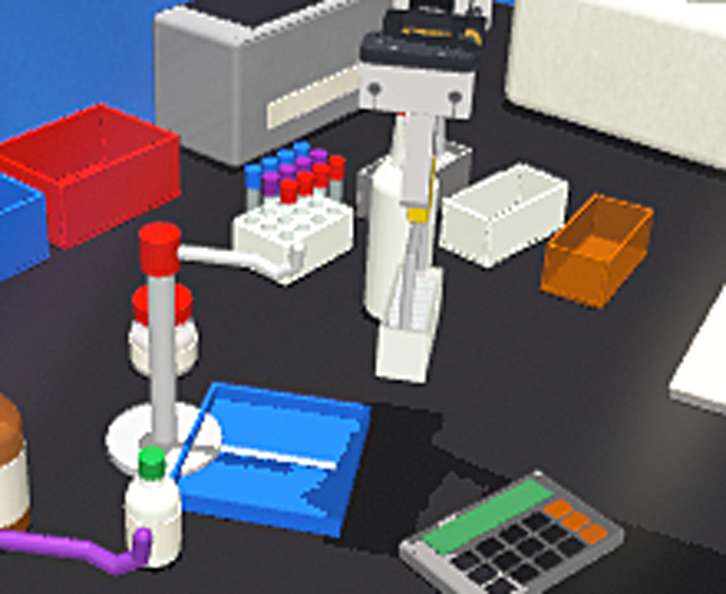

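Emit:
move_arm([
  [0,-0.05,0.1,0,0,0,0],
  [0,-0.1,0.2,0,0,0,0],
  [0,-0.1,0.2,0,0,0,0],
  [0,-0.1,0.1,0,0,0,0.005],
  [0,0,0.02,0,0,0,0],
  [0,0,0,0,0,0,0],
])

```text
time_s: 16.95
ee_pos: [0.4126, 0.1358, 0.2249]
eef_rot: [-3.138, 0.005, -2.64]
force: [1.2, -0.5, -1.8]
grip_width: 0.0277
grip_force: 24.9
```

Run:
```python
from station import ctrl
from h import *
s=ctrl.camera("side")
t=ctrl.camera("top")
# tip: top of the upturn, side crop (297,243), top (322,374)
k=tri(t,(170+322/4.8,150+374/4.8),s,(180+297/3.3,130+247/3.3));print("tip tri",k)
for z in(.19,.192):print(atz(s,(180+297/3.3,130+247/3.3),z))
post=np.array([.5515,.2108]);print(np.linalg.norm(k[:2]-post),np.arctan2(*(k[:2]-post)[::-1]))
for r in(.1,):
  for a in(-2.61,-2.655):
    X=np.array([*(post+r*np.array([np.cos(a),np.sin(a)])),.189]);print(a,"proj side/top",proj(s,X),proj(t,X))
y=cen(blob(s["color"],(22,150,120),(35,255,255),(280,330,160,230)));print("yellow visible side",y)
delta(ctrl,[.4758,.169,.2254],3.65)
a=cv2.resize(s["color"][150:310,180:340],None,fx=3.7,fy=3.7,interpolation=2)
cv2.imwrite("pics/s5.png",a)
```

```text
tip tri [0.4651338  0.16114953 0.18849574]
[0.46465686 0.16377766 0.19      ]
[0.46242056 0.16652715 0.192     ]
0.0996207246696797 -2.619846253257
-2.61 proj side/top [270.79961756 204.55934993] [237.16634986 227.34829936]
-2.655 proj side/top [270.43210153 205.49605788] [235.48488956 228.42204245]
yellow visible side [298.34090909 196.25      ]
shift units [-1.429 -0.027 -0.009] rotvec [-0.003  0.005 -0.007] now [0.4127 0.1354 0.2249] [-3.138  0.005 -2.64 ] t 17.05
```

View pics/s5.png

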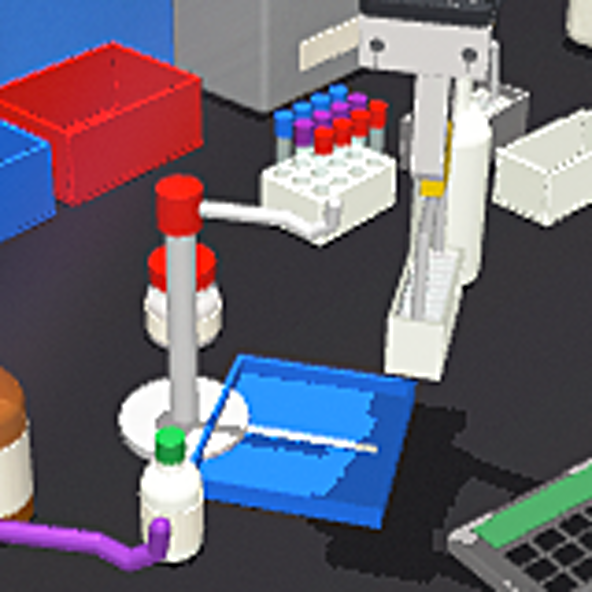

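The rack hangs upright just outside the tip, with its bail peak above tip level. The tip triangulates to (.465,.161), 100 mm from the post as expected. Moving inward.

Emit:
move_arm([
  [0,-0.1,-0.01,0,0,0,-0.02],
  [0,-0.2,-0.01,0,0,0,0],
  [0,-0.2,-0.01,0,0,0,0],
  [0,-0.2,-0.01,0,0,0,0],
  [0,-0.2,-0.01,0,0,0,0],
  [0,-0.2,0,0,0,0,0],
  [0,-0.2,0,0,0,0,0],
  [0,-0.12,0,0,0,0,0],
  [0,-0.04,0,0,0,0,0],
  [0,0,0,0,0,0,0],
  [0,0,0,0,0,0,0],
])

```text
time_s: 18.15
ee_pos: [0.4772, 0.1695, 0.2254]
eef_rot: [-3.138, 0.005, -2.62]
force: [0.4, 0.2, -1.8]
grip_width: 0.0278
grip_force: 24.9
```

Run:
```python
from station import ctrl
from h import *
s=ctrl.camera("side")
delta(ctrl,[.478,.1685,.1924],-2.62)
cv2.imwrite("pics/s6.png",cv2.resize(s["color"][165:265,205:305],None,fx=5.8,fy=5.8,interpolation=2))
```

```text
shift units [-0.005 -0.025  0.66 ] rotvec [-0.003  0.005 -0.   ] now [0.4771 0.1695 0.2254] [-3.138  0.005 -2.62 ] t 18.2
```

View pics/s6.png

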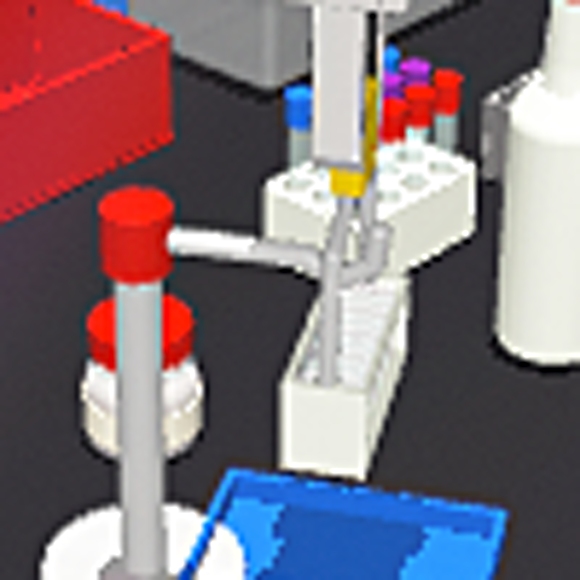

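The hook passes through the bail, with the tip at crop (378,240) outside the wire and the peak above the crook. Lowering.

Emit:
move_arm([
  [0,0,-0.02,0.05,0,0,0],
  [0,0,0,0.1,0,0,0],
  [0,0,0,0.1,0,0,0],
  [0,0,0,0.1,0,0,0],
  [0,0,0,0.1,0,0,0],
  [0,0,0,0.06,0,0,0],
  [0,0,0,0.04,0,0,0],
  [0,0,0,0.03,0,0,0],
  [0,0,0,0,0,0,0],
  [0,0,0,0,0,0,0],
])

```text
time_s: 19.2
ee_pos: [0.4783, 0.1688, 0.1965]
eef_rot: [-3.138, 0.006, -2.62]
force: [4.8, 2.9, -0.5]
grip_width: 0.0276
grip_force: 24.9
```

Emit:
move_arm([
  [0,-0.03,0,0,0,0,0],
  [0,-0.03,0,0,0,0,0],
  [0,0,0,0,0,0,0],
  [0,0,0,0,0,0,0],
])

```text
time_s: 19.6
ee_pos: [0.4804, 0.1701, 0.1961]
eef_rot: [-3.138, 0.004, -2.62]
force: [0.9, 0.6, -1.1]
grip_width: 0.0283
grip_force: 24.9
```

Emit:
move_arm([
  [0,-0.01,0,0.02,0,0,0],
  [0,-0.01,0,0.02,0,0,0],
  [0,0,0,0.02,0,0,0],
  [0,0,0,0,0,0,0],
  [0,0,0,0,0,0,0],
])

```text
time_s: 20.1
ee_pos: [0.4814, 0.1707, 0.1933]
eef_rot: [-3.138, 0.005, -2.62]
force: [-0.2, -0.2, -2.2]
grip_width: 0.028
grip_force: 24.9
```

Emit:
move_arm([
  [0,0,0,0.02,0,0,0],
  [0,0,0,0.02,0,0,0],
  [0,0,0,0,0,0,0],
  [0,0,0,0,0,0,0],
])

```text
time_s: 20.5
ee_pos: [0.4818, 0.1708, 0.1925]
eef_rot: [-3.138, 0.007, -2.62]
force: [-3.6, -1.7, 8.9]
grip_width: 0.0279
grip_force: 25.0
```

Emit:
move_arm([
  [0,0.012,0,-0.015,0,0,0],
  [0,0,0,0,0,0,0],
  [0,0,0,0,0,0,0],
], force=10)

```text
time_s: 20.8
ee_pos: [0.4812, 0.1705, 0.1925]
eef_rot: [-3.138, 0.006, -2.62]
force: [1.2, 1.3, 5.3]
grip_width: 0.0281
grip_force: 10.0
```

Load is on the hook, so I'll release gently.

Emit:
move_arm([
  [0.29,0,0,0,0,0,0],
  [0.31,0,0,0,0,0,0],
  [0.34,0,0,0,0,0,0],
  [0.37,0,0,0,0,0,0],
  [0.42,0,0,0,0,0,0],
  [0.5,0,0,0,0,0,0],
  [0.6,0,0,0,0,0,0],
  [0.6,0,0,0,0,0,0],
  [0.6,0,0,0,0,0,0],
  [0.6,0,0,0,0,0,0],
])

```text
time_s: 21.8
ee_pos: [0.481, 0.1704, 0.1921]
eef_rot: [-3.138, 0.005, -2.62]
force: [1.0, -0.2, 0.6]
grip_width: 0.0565
grip_force: 0.0
```

Run:
```python
from station import ctrl
from h import *
s=ctrl.camera("side")
cv2.imwrite("pics/s7.png",cv2.resize(s["color"][165:265,205:305],None,fx=5.8,fy=5.8,interpolation=2))
```

```text
(no output)
```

View pics/s7.png

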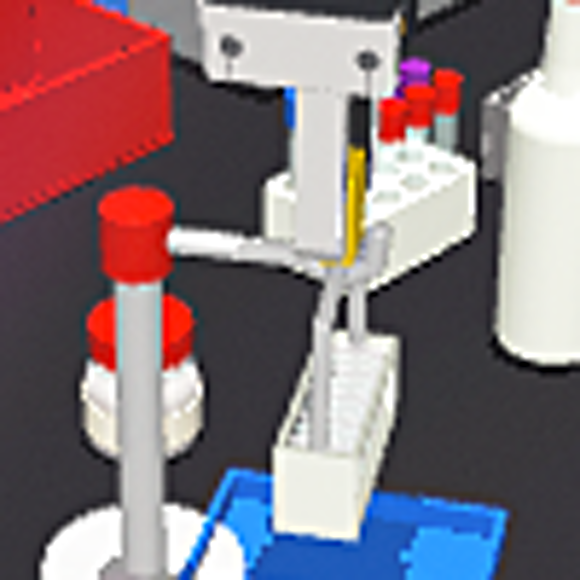

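The rack hangs in the crook, upright over the tray, with the fingers open on both sides. I'll withdraw upward and let it settle.

Emit:
move_arm([
  [0.6,0,0,-0.1,0,0,0],
  [0.6,0,0,-0.2,0,0,0],
  [0.6,0,0,-0.3,0,0,0],
  [0.6,0,0,-0.4,0,0,0],
  [0.6,0,0,-0.4,0,0,0],
  [0.6,0,0,-0.4,0,0,0],
  [0.6,0,0,-0.4,0,0,0],
  [0.6,0,0,-0.2,0,0,0],
  [0.6,0,0,0,0,0,0],
  [0.6,0,0,0,0,0,0],
  [0.6,0,0,0,0,0,0],
  [0.6,0,0,0,0,0,0],
  [0.6,0,0,0,0,0,0],
  [0.6,0,0,0,0,0,0],
  [0.6,0,0,0,0,0,0],
  [0.6,0,0,0,0,0,0],
  [0.6,0,0,0,0,0,0],
  [0.6,0,0,0,0,0,0],
  [0.6,0,0,0,0,0,0],
  [0.6,0,0,0,0,0,0],
])

```text
time_s: 23.85
ee_pos: [0.4802, 0.1704, 0.3121]
eef_rot: [-3.138, 0.005, -2.62]
force: [0.3, -0.8, 0.7]
grip_width: 0.0564
grip_force: 0.0
```

Emit:
move_arm([
  [0.6,0,0,0,0,0,0],
  [0.6,0,0,0,0,0,0],
  [0.6,0,0,0,0,0,0],
  [0.6,0,0,0,0,0,0],
  [0.6,0,0,0,0,0,0],
  [0.6,0,0,0,0,0,0],
  [0.6,0,0,0,0,0,0],
  [0.6,0,0,0,0,0,0],
  [0.6,0,0,0,0,0,0],
  [0.6,0,0,0,0,0,0],
  [0.6,0,0,0,0,0,0],
  [0.6,0,0,0,0,0,0],
  [0.6,0,0,0,0,0,0],
  [0.6,0,0,0,0,0,0],
  [0.6,0,0,0,0,0,0],
  [0.6,0,0,0,0,0,0],
  [0.6,0,0,0,0,0,0],
  [0.6,0,0,0,0,0,0],
  [0.6,0,0,0,0,0,0],
  [0.6,0,0,0,0,0,0],
])

```text
time_s: 25.85
ee_pos: [0.4802, 0.1704, 0.3121]
eef_rot: [-3.138, 0.005, -2.62]
force: [-0.4, 0.3, -0.4]
grip_width: 0.0567
grip_force: 0.0
```

Run:
```python
from station import ctrl
from h import *
f=[]
for i in range(8):
    s=ctrl.camera("side");f.append(s["color"][165:265,205:305].astype(float))
    y=blob(s["color"],(22,150,120),(35,255,255),(240,290,165,225));print(cen(y).round(2),end=" ")
print([round(np.abs(b-f[0])[20:].mean(),2) for b in f])
cv2.imwrite("pics/s8.png",cv2.resize(s["color"][165:265,205:305],None,fx=5.8,fy=5.8,interpolation=2))
```

```text
[263.46 200.25] [263.46 200.25] [263.46 200.25] [263.46 200.25] [263.46 200.25] [263.46 200.25] [263.46 200.25] [263.46 200.25] [np.float64(0.0), np.float64(0.94), np.float64(0.93), np.float64(0.94), np.float64(0.94), np.float64(0.93), np.float64(0.94), np.float64(0.93)]
```

View pics/s8.png

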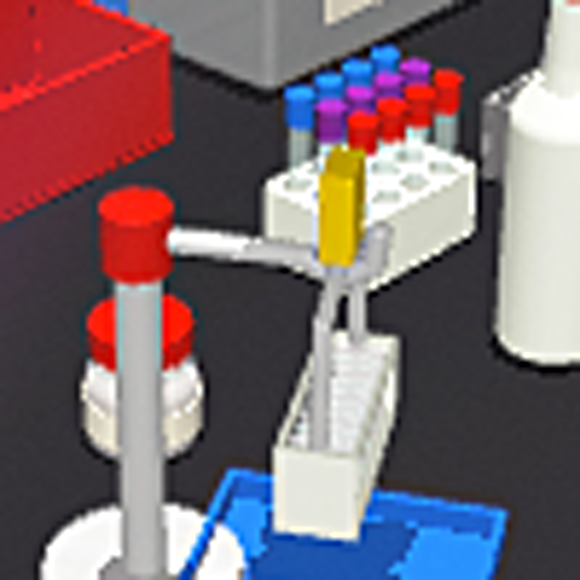

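The rack hangs still in the crook (grip at crop (342,205)), upright over the tray, and the gripper is clear. Handing in.

```bash
python3 -c "
from station import ctrl
print(ctrl.hand_in())"
```

```text
the job is handed in; nothing more can be done
None
```

The hook points along the tray's white line, and the yellow rack hangs still and upright from it over the tray; I handed the job in at about 26 s, with no verdict returned.

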